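# Set the pill organiser's lid to the capsules' compartment

### The job

Take the grip bar of the round pill organiser's clear lid and turn the lid until its wedge-shaped opening lies squarely over the compartment that holds the three long capsules, not the one with the two round tablets. Then let go, and do not disturb the tall bottle beside it.

Things in the scene. Friction and masses are not known exactly. Their poses are not given: they have to be found in the camera images.
- dial_grip (a point): Centre of the upright grey grip bar on the organiser's lid, on the lid's vertical turning axis, 57.5 mm above the counter. Bar 42 mm long (this point's x axis), 14 mm wide (y), 32 mm high (from 39.5 to 71.5 mm above the counter). x points along the bar to the lid's only opening, z up. The lid turns with the bar, 1.9 rad or more either way from its start, light friction (0.05 N m), stays where left.
- opening (a point): Centre of the lid's opening, 55 mm from the turning axis along dial_grip's x, 39.5 mm above the counter: a wedge 45 degrees wide with a thin raised grey rim, 24 to 84 mm from the axis. The lid is a clear flat disc, 178 mm across, top 39.5 mm above the counter, on a white round box fixed to the counter with six 60-degree compartments. At first the opening is over an empty one.
- capsule_center (a point): Middle of three long brown capsules lying side by side (each 27 mm long, 11 mm thick), seen through the clear lid, on the floor of their compartment, 9.5 mm above the counter, 55 mm from the turning axis, within 3 mm of the compartment's middle; they stay there. It is next to the empty one under the opening, to one side; on the other side are two round brown tablets, 11 mm across.
- bottle_center (a point): Centre (half-way up) of the tall amber bottle, 60 mm in diameter and 130 mm high, standing loose 0.2 to 0.5 m to the left or right of the organiser; z is its upright axis. A squat white jar stands on the other side.
Not all that is in view belongs to the job. There is more than one size of the part that bears bottle_center; the job needs the middle-sized.

How it is judged:
By the outcome, as a careful person would: the job done as asked, in the order asked, and still so for the second after the job is handed in, with the robot touching nothing.
It also fails if it takes over 32 s, if anything falls off the work surface, if the arm or the gripper's body presses on something with over 40 N, if the wrist force passes 120 N, or if a joint passes its speed limit or range.

### The arm

A 6-joint arm with a two-finger parallel gripper is mounted at the origin on the work surface. World frame = base frame: x ahead of the robot, y to its left, z up, the work surface at z = 0. Lengths are in m, angles in rad, forces in N, time in s.
With the tool pointing down it reaches from about 0.225 to 0.875 m from the base axis. Payload 3.4 kg.
Tool frame: the origin (TCP) lies between the finger pads; the fingertips stand 11 mm ahead of it and the grasp point (between the pads) lies 8 mm behind it; z points along the fingers, y is the line along which they close (so a half turn about z gives the same grasp; the last joint's range is limited). The gripper opens to 85 mm and grips with 20 to 120 N. Pads are 22 mm wide; open, the fingers measure 114 mm over their backs; the gripper's body (76 mm by 85 mm) begins 54 mm behind the grasp point. The pads swing forward as they close: fully open they stand 13 mm farther back than shut.
Start: joints at [-1.314, 0.276, 1.505, -0, 1.361, -0.121], TCP at [0.212, -0.534, 0.214] pointing down, gripper open.
Joint ranges: [-2.89, 2.89], [-0.75, 2.08], [0.22, 2.7], [-1.18, 4.32], [0.11, 2.71], [-2.7, 2.7]. Speed limits (rad/s): [2.57, 2.57, 3.14, 3.14, 3.14, 3.14].

### API

Orientations are given as a unit quaternion [w, x, y, z].
In Python, from rig import sensors, eyes, manip gives the robot as it stands.
- The arm moves only by the tool drive_tool, never from a script. Its argument "deltas" is a list of rows, each an object with "linear": the shift along the world's x, y, z in mm, a list of three; "twist": the turn about the world's z in degrees; "claw": the opening, from 0 (shut) to 1 (fully open). In form: [{"linear": [tx, ty, tz], "twist": twist, "claw": claw}, ...]. A call has 1 to 12 rows; each row is the pose to reach, as a shift and turn from the pose commanded when the call began; what a row does not reach only later rows make up. A row lasts 1/12 s, in which the tool goes at most 41.7 mm and 7.16 degrees, less where a joint would pass 70% of its speed; a pose out of reach is approached as far as the arm can. A call with a gripper value outside its range is refused whole. The fingers move at their own pace and stop on an object; "squeeze" is the grip in N (left out, the last holds). Time passes only in rows, so rows that repeat a pose let the fingers close. It gives the time, the measured TCP pose, the force, the opening and the grip force at its end, in the units of the state.
- sensors.get_state(): the state, without advancing time (a new reading comes with each control period).
- eyes.get_image(name): name is "scene" or "top" or "wrist"; returns the picture (420x560x3 uint8, red, green, blue); there is no depth.
- eyes.camera_model(name): a dict with "intrinsics" (3x3 intrinsics, pixels), "dist" ([k1, k2, p1, p2, k3] as OpenCV has them; the pictures are not rectified), "R" (3x3) and "t" (3): a world point X has camera coordinates R X + t. Camera axes: x right, y down, z forward; pixel columns grow to the right and rows downward; lengths in m; the calibration is good to about 2 mm. A picture is of the moment at which its call begins: read the wrist's pose just before it. camera_model takes no time and is no camera call; for the wrist camera it gives the pose at the moment of the call.
- manip.sign_off(): hands the job in; it is judged then, once.
The state is a dict: "clock": time; "qpos": joint angles; "qd": joint speeds; "effort": joint torques, N m; "position": TCP position; "ee_rot": TCP orientation; "contact_force": force on the tool from outside, world axes, zero at the start; "moment": the same for the moment, N m; "width": finger opening in m; "gripper_force": force on a finger pad.
Only numpy, scipy, OpenCV 4.12 (cv2) and the standard library are available. Lean on these libraries where they do the work, as an engineer would, in place of code of your own. Each camera call takes 0.05 s, during which the arm holds its last target. There are 200 camera calls.

## Working session

There is one attempt and no reset: what is moved stays moved. The work goes in short steps, Python scripts to look and compute and a tool call to move; the robot and the scene stay as the last step left them, time stands still between calls to the robot, and variables do not carry over. Pictures are saved under pics/ and viewed, at most 10 in all, crops included, and the job is handed in when it is done.

Besides the shell and the picture viewer there is one more tool, called after "Request:" by a JSON object that holds its "api" and its "payload", one argument or row to a line. drive_tool: Moves the arm, as the interface text tells. Its arguments: {"type":"object","properties":{"deltas":{"type":"array","items":{"type":"object","properties":{"linear":{"type":"array","items":{"type":"number"}},"twist":{"type":"number"},"claw":{"type":"number"}}}},"squeeze":{"type":"number"}},"required":["deltas"]}

```bash
mkdir -p pics; cat > h.py <<'E'
import cv2,numpy as np
from rig import sensors,eyes,manip
def grab(n,f):
    m=eyes.camera_model(n);im=eyes.get_image(n);cv2.imwrite('pics/'+f,im[:,:,::-1]);np.savez('pics/'+f+'.npz',K=m['intrinsics'],d=m['dist'],R=m['R'],t=m['t']);return im
def ray(f,px):
    m=np.load('pics/'+f+'.npz');u=cv2.undistortPoints(np.array(px,float).reshape(-1,1,2),m['K'],m['d']).reshape(-1,2)
    d=np.c_[u,np.ones(len(u))]@m['R'];return -m['R'].T@m['t'],d
def plane(f,px,z):
    c,d=ray(f,px);return c+d*((z-c[2])/d[:,2:])
def tri(f1,p1,f2,p2):
    c1,d1=ray(f1,[p1]);c2,d2=ray(f2,[p2]);d1=d1[0];d2=d2[0]
    s=np.linalg.lstsq(np.c_[d1,-d2],c2-c1,rcond=None)[0];a=c1+s[0]*d1;b=c2+s[1]*d2;return (a+b)/2,np.linalg.norm(a-b)
def proj(f,X):
    m=np.load('pics/'+f+'.npz');return cv2.projectPoints(np.array(X,float).reshape(-1,3),cv2.Rodrigues(m['R'])[0],m['t'],m['K'],m['d'])[0].reshape(-1,2)
E
python3 - <<'E'
from h import *
a=grab('top','top0.png');b=grab('scene','scene0.png')
print(sensors.get_state()['clock'])
E
```

```text
0.1
```

View pics/top0.png

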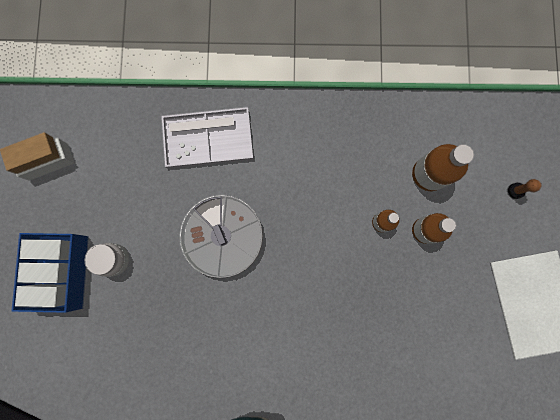

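View pics/scene0.png

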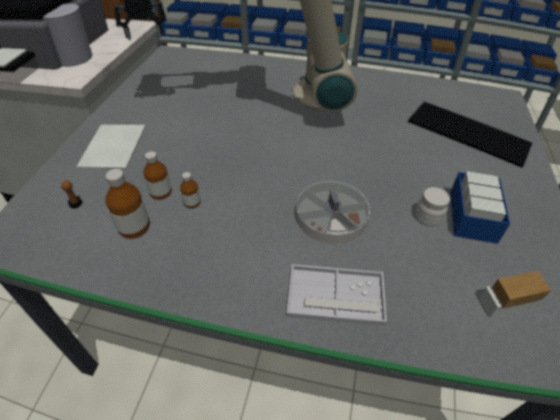

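The top view shows the organiser at about (222,237), with the capsules at (197,235), the tablets at (237,215) and the opening near (212,215). The bottles are large at (445,165), middle at (436,228) and small at (387,221), and the jar is at (101,260). Nothing else looks like the organiser; the tray at (208,138) is rectangular.

```bash
python3 - <<'E'
from h import *
im=cv2.imread('pics/top0.png');c=im[185:290,170:275];cv2.imwrite('pics/crop.png',cv2.resize(c,(600,600),interpolation=cv2.INTER_CUBIC))
f='top0.png'
c,_=ray(f,[[222,237]]);print('cam',c)
for n,p,z in [('lid',(222,237),.0395),('caps',(197,235),.0095),('tabs',(237,215),.01),('open',(212,215),.0395),('small',(385,224),0.03),('mid',(430,230),.065),('jar',(101,260),.06)]:
    print(n,plane(f,[p],z)[0].round(3))
print('axis tri',tri(f,(220,233),'scene0.png',(334,200)))
E
```

```text
cam [ 0.52491071 -0.00510365  0.92569555]
lid [0.58  0.107 0.039]
caps [0.585 0.167 0.009]
tabs [0.631 0.079 0.01 ]
open [0.627 0.131 0.039]
small [ 0.615 -0.247  0.03 ]
mid [ 0.601 -0.331  0.065]
jar [0.526 0.357 0.06 ]
axis tri (array([0.58664909, 0.11096893, 0.05780103]), np.float64(0.002758679379980171))
```

View pics/crop.png

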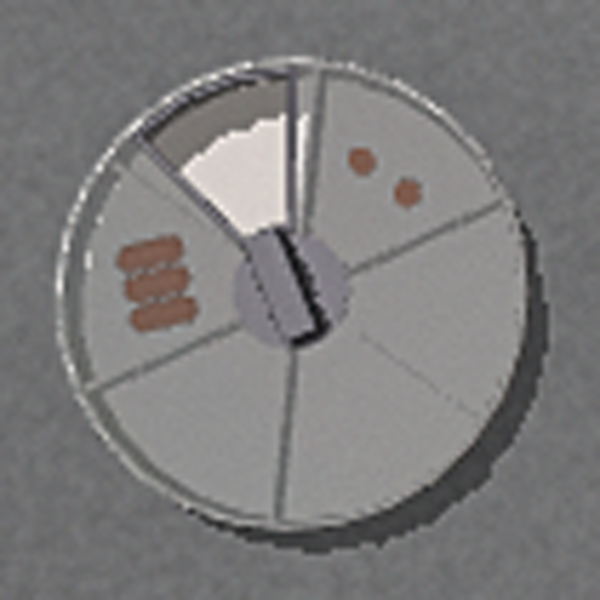

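The crop confirms it. The three capsules are left of the opening at crop (157,284), the two tablets are right of it, and the hub is at about (292,288). The lid must turn counter-clockwise by about 60°.

```bash
python3 - <<'E'
from h import *
from scipy.spatial.transform import Rotation as R
s=sensors.get_state();w,x,y,z=s['ee_rot'];M=R.from_quat([x,y,z,w]).as_matrix();print(M.round(3),'tool y yaw',np.degrees(np.arctan2(M[1,1],M[0,1])),s['position'],s['qpos'])
m=eyes.camera_model('wrist');print((-m['R'].T@m['t']).round(3),m['R'].round(2),m['intrinsics'][0,0])
p=np.array([[292,288],[157,284],[122,390],[500,205],[325,70],[278,520]])/5.714+[170,185]
P=plane('top0.png',p,.0395);print(P.round(3));C=plane('top0.png',p[1:2],.0095)
h=P[0];print('caps ang',np.degrees(np.arctan2(C[0,1]-h[1],C[0,0]-h[0])))
E
```

```text
[[ 0.929  0.369 -0.   ]
 [ 0.369 -0.929  0.002]
 [ 0.    -0.002 -1.   ]] tool y yaw -68.35528945219492 [ 0.21194588 -0.53394931  0.21281987] [-1.31401826e+00  2.76515079e-01  1.50604640e+00 -2.10841890e-05
  1.36070383e+00 -1.20988829e-01]
[ 0.28  -0.509  0.373] [[ 0.37 -0.93 -0.  ]
 [-0.89 -0.35  0.29]
 [-0.27 -0.11 -0.96]] 351.1370673735262
[[0.583 0.109 0.039]
 [0.584 0.161 0.039]
 [0.543 0.172 0.039]
 [0.616 0.032 0.039]
 [0.667 0.1   0.039]
 [0.496 0.112 0.039]]
caps ang 87.40251231509762
```

Request:
{"api": "drive_tool", "payload": {
  "deltas": [
    {"linear": [317, 617, 0], "twist": 5, "claw": 1},
    {"linear": [317, 617, 0], "twist": 5, "claw": 1},
    {"linear": [317, 617, 0], "twist": 5, "claw": 1},
    {"linear": [317, 617, 0], "twist": 5, "claw": 1},
    {"linear": [317, 617, 0], "twist": 5, "claw": 1},
    {"linear": [317, 617, 0], "twist": 5, "claw": 1},
    {"linear": [317, 617, 0], "twist": 5, "claw": 1},
    {"linear": [317, 617, 0], "twist": 5, "claw": 1},
    {"linear": [317, 617, 0], "twist": 5, "claw": 1},
    {"linear": [317, 617, 0], "twist": 5, "claw": 1},
    {"linear": [317, 617, 0], "twist": 5, "claw": 1},
    {"linear": [317, 617, 0], "twist": 5, "claw": 1}
  ]
}}

```text
clock: 1.1
position: [0.4408, -0.0877, 0.2135]
ee_rot: [0.0, 0.973, 0.23, -0.0]
contact_force: [1.8, -1.2, -0.3]
width: 0.0856
gripper_force: 0.0
```

Request:
{"api": "drive_tool", "payload": {
  "deltas": [
    {"linear": [80, 155, 0], "claw": 1},
    {"linear": [80, 155, 0], "claw": 1},
    {"linear": [80, 155, 0], "claw": 1},
    {"linear": [80, 155, 0], "claw": 1},
    {"linear": [80, 155, 0], "claw": 1},
    {"linear": [80, 155, 0], "claw": 1},
    {"linear": [80, 155, 0], "claw": 1}
  ]
}}

```text
$.deltas[0]: bad value
```

```bash
python3 - <<'E'
from h import *
grab('wrist','w1.png');print(sensors.get_state()['position'],sensors.get_state()['clock'])
E
```

```text
[ 0.44424031 -0.08000002  0.21360294] 1.15
```

View pics/w1.png

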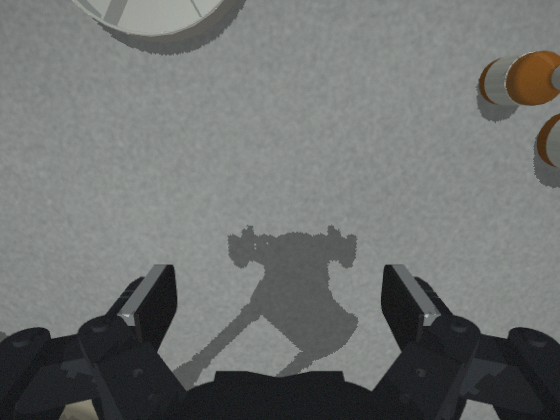

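The fields must all be given. This picture shows the organiser at the top left (160,0) and the fingers in rows below 265.

Request:
{"api": "drive_tool", "payload": {
  "deltas": [
    {"linear": [80, 158, 0], "twist": 0, "claw": 1},
    {"linear": [80, 158, 0], "twist": 0, "claw": 1},
    {"linear": [80, 158, 0], "twist": 0, "claw": 1},
    {"linear": [80, 158, 0], "twist": 0, "claw": 1},
    {"linear": [80, 158, 0], "twist": 0, "claw": 1},
    {"linear": [80, 158, 0], "twist": 0, "claw": 1},
    {"linear": [80, 158, 0], "twist": 0, "claw": 1}
  ]
}}

```text
clock: 1.73
position: [0.52, 0.068, 0.213]
ee_rot: [0.0, 0.973, 0.231, -0.001]
contact_force: [0.0, 0.1, 0.8]
width: 0.0852
gripper_force: 0.0
```

```bash
python3 - <<'E'
from h import *
grab('wrist','w2.png');print(sensors.get_state()['position'],sensors.get_state()['clock'])
E
```

```text
[0.51971614 0.06723425 0.21316224] 1.7833
```

View pics/w2.png

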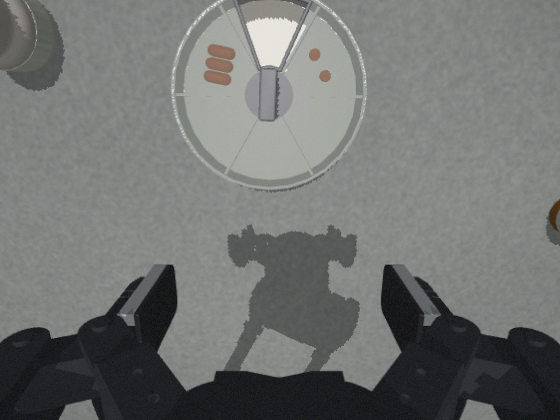

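```bash
python3 - <<'E'
from h import *
im=cv2.imread('pics/w2.png')
for p in [(268,95),(285,95),(282,110),(235,120),(277,95)]: print(p,im[p[1],p[0]])
c=im[0:150,170:370];cv2.imwrite('pics/c2.png',cv2.resize(c,(800,600),interpolation=cv2.INTER_CUBIC))
E
```

```text
(268, 95) [151 146 146]
(285, 95) [152 150 148]
(282, 110) [153 148 148]
(235, 120) [165 171 168]
(277, 95) [94 89 88]
```

View pics/c2.png

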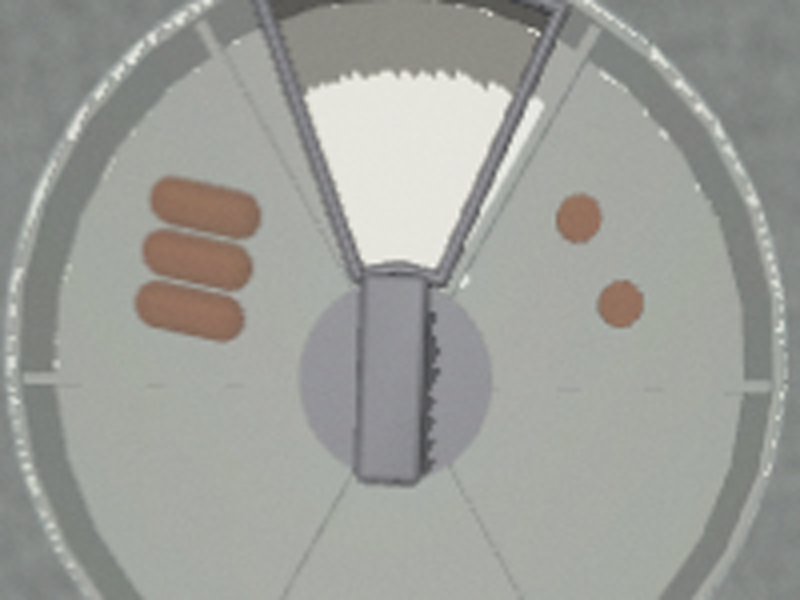

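The bar's top face spans crop (395,276) to (389,481), the hub is at (396,381), and the middle capsule is at (198,258). The wedge edges run (262,0)-(360,275) and (565,8)-(440,278).

```bash
python3 - <<'E'
from h import *
f='w2.png';T='top0.png'
q=lambda *p:np.array(p,float)/4+[170,0]
qt=lambda *p:np.array(p,float)/5.714+[170,185]
ang=lambda v:np.degrees(np.arctan2(v[1],v[0]))
print('bartop',tri(f,q(392,379),T,qt(283,288)));print('hub',tri(f,q(396,381),T,qt(292,288)));print('caps',tri(f,q(198,258),T,qt(157,284)))
h=plane(f,[q(396,381)],.0395)[0];B=plane(f,q((395,276),(389,481)),.0715)
print('hub',h,'bar mid',B.mean(0),'bar len',np.linalg.norm(B[0]-B[1]),'bar yaw',ang(B[0]-B[1]))
L=plane(f,q((262,0),(360,275),(565,8),(440,278)),.0405);l=ang(L[0]-L[1]);r=ang(L[2]-L[3]);print('wedge',l,r,(l+r)/2)
im=cv2.imread('pics/w2.png').astype(int);m=((im[:,:,2]-im[:,:,0])>30).astype(np.uint8);m[150:]=0;m[:,:180]=0;m[:,260:]=0
M=cv2.moments(m,True);c=(M['m10']/M['m00'],M['m01']/M['m00']);C=plane(f,[c],.0095+.003)[0]
print('caps',c,C,'ang',ang(C-h),'r',np.linalg.norm((C-h)[:2]))
W=plane(f,q((25,378),(205,25),(597,30),(755,386)),.036)
print('walls',[(round(ang(w-h),1),round(np.linalg.norm((w-h)[:2]),3)) for w in W])
E
```

```text
bartop (array([0.58251233, 0.10873393, 0.06418188]), np.float64(0.0029175232712054635))
hub (array([0.58299541, 0.10778724, 0.04896872]), np.float64(0.00152351521831881))
caps (array([ 0.58738318,  0.16958121, -0.01537823]), np.float64(0.002508578001748978))
hub [0.58355308 0.10758742 0.0395    ] bar mid [0.58350364 0.1075857  0.0715    ] bar len 0.04044760322852404 bar yaw 24.488651980710717
wedge 46.695871032422176 0.637513656218368 23.66669234432027
caps (218.92216981132074, 64.39622641509433) [0.58728618 0.16390523 0.0125    ] ang 86.2076189390829 r 0.05644140347282026
walls [(np.float64(116.1), np.float64(0.085)), (np.float64(55.6), np.float64(0.084)), (np.float64(-4.3), np.float64(0.085)), (np.float64(-64.0), np.float64(0.083))]
```

Request:
{"api": "drive_tool", "payload": {
  "deltas": [
    {"linear": [32, 20, 0], "twist": -1, "claw": 1},
    {"linear": [64, 40.5, -10], "twist": -2.5, "claw": 1},
    {"linear": [64, 40.5, -40], "twist": -2.5, "claw": 1},
    {"linear": [64, 40.5, -75], "twist": -2.5, "claw": 1},
    {"linear": [64, 40.5, -110], "twist": -2.5, "claw": 1},
    {"linear": [64, 40.5, -140], "twist": -2.5, "claw": 1},
    {"linear": [64, 40.5, -157], "twist": -2.5, "claw": 1},
    {"linear": [64, 40.5, -157], "twist": -2.5, "claw": 1},
    {"linear": [64, 40.5, -157], "twist": -2.5, "claw": 1}
  ]
}}

```text
clock: 2.53
position: [0.5838, 0.1069, 0.0563]
ee_rot: [0.0, 0.978, 0.208, -0.001]
contact_force: [1.0, -0.5, -0.1]
width: 0.0855
gripper_force: 0.0
```

Request:
{"api": "drive_tool", "payload": {
  "deltas": [
    {"linear": [0, 0, 0], "twist": 0, "claw": 0},
    {"linear": [0, 0, 0], "twist": 0, "claw": 0},
    {"linear": [0, 0, 0], "twist": 0, "claw": 0},
    {"linear": [0, 0, 0], "twist": 0, "claw": 0},
    {"linear": [0, 0, 0], "twist": 0, "claw": 0},
    {"linear": [0, 0, 0], "twist": 0, "claw": 0},
    {"linear": [0, 0, 0], "twist": 0, "claw": 0},
    {"linear": [0, 0, 0], "twist": 0, "claw": 0}
  ],
  "squeeze": 30
}}

```text
clock: 3.2
position: [0.5846, 0.1088, 0.0567]
ee_rot: [0.0, 0.978, 0.209, 0.0]
contact_force: [-0.2, 0.3, -0.1]
width: 0.0001
gripper_force: 0.0
```

The fingers shut on nothing, so I'll take a look.

```bash
python3 - <<'E'
from h import *
a=grab('wrist','w3.png');b=grab('scene','s3.png');c=grab('top','t3.png')
big=lambda i,x,y,w,h:cv2.resize(i[y:y+h,x:x+w],(390,390))
v=np.hstack([cv2.resize(a,(400,300)),cv2.resize(b[120:270,230:430],(400,300))])
v=np.vstack([v,np.hstack([cv2.resize(c[170:290,140:300],(400,300)),cv2.resize(a[200:410,140:420],(400,300))])])
cv2.imwrite('pics/v3.png',v[:,:,::-1]);s=sensors.get_state();print(s)
E
```

```text
{'clock': 3.35, 'qpos': array([ 6.71063488e-02,  4.29616807e-01,  1.68791318e+00, -1.11392522e-04,
        1.02420118e+00,  1.21642344e+00]), 'qd': array([-0.00015726, -0.00016065,  0.00035102,  0.00012367,  0.00015115,
       -0.00077966]), 'effort': array([ 7.12595094e-03, -4.63613820e+01, -2.02459198e+01, -3.93841319e-04,
        1.57583676e-03, -6.19268144e-05]), 'position': array([0.58456397, 0.10880705, 0.05655115]), 'ee_rot': array([ 3.71760455e-05,  9.77870407e-01,  2.09211522e-01, -7.53531651e-05]), 'contact_force': array([-0.41242019, -0.26459376, -0.60702255]), 'moment': array([ 0.045583 , -0.0428295,  0.0164594]), 'gripper_force': 0.0, 'width': -0.00021093954074003854}
```

View pics/v3.png

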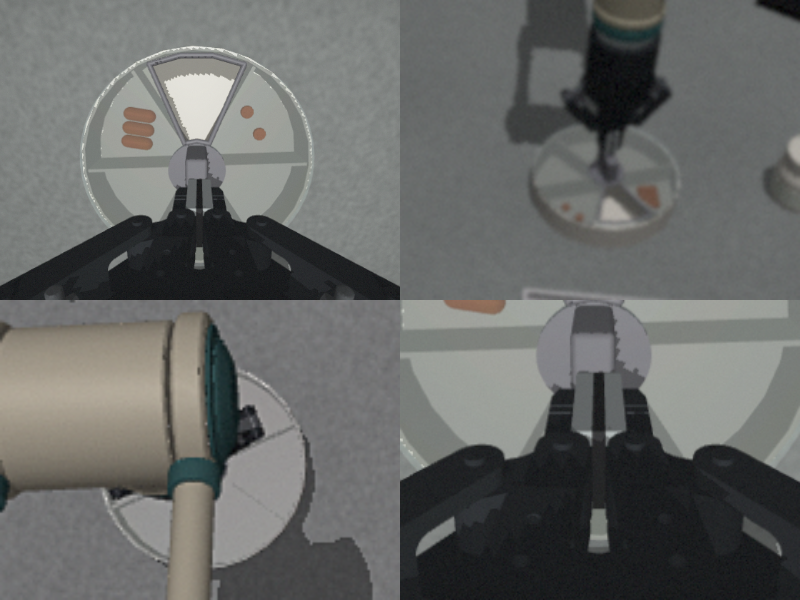

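```bash
python3 - <<'E'
from h import *
a=cv2.imread('pics/w3.png')
p=np.array([.5846,.1088,.0566])
for z in (-.011,0,.008,.054): print('tool',z,proj('w3.png',p+[0,0,z]).round(0))
print('start w2 tcp',proj('w2.png',[.5197,.0672,.2132]))
u=np.array([np.cos(np.radians(24)),np.sin(np.radians(24)),0]);v=np.array([-u[1],u[0],0])
h=np.array([.5835,.1076,0])
for z in (.0395,.0715):
  print(z,'bar corners',proj('w3.png',[h+[0,0,z]+s*.021*u+t*.007*v for s,t in((1,1),(1,-1),(-1,-1),(-1,1))]).round(0).tolist())
print('hub',proj('w3.png',h+[0,0,.0395]))
c=a[180:360,180:380];cv2.imwrite('pics/c3.png',cv2.resize(c,(660,594),interpolation=cv2.INTER_CUBIC))
print(eyes.camera_model('wrist')['t'])
E
```

```text
tool -0.011 [[275. 242.]]
tool 0 [[275. 250.]]
tool 0.008 [[275. 257.]]
tool 0.054 [[274. 314.]]
start w2 tcp [[276.10086639 251.5178879 ]]
0.0395 bar corners [[263.0, 203.0], [290.0, 203.0], [289.0, 274.0], [264.0, 274.0]]
0.0715 bar corners [[260.0, 224.0], [292.0, 224.0], [291.0, 307.0], [261.0, 307.0]]
hub [[276.4579926  239.82702418]]
[-0.14170305  0.55980275  0.39630825]
```

View pics/c3.png

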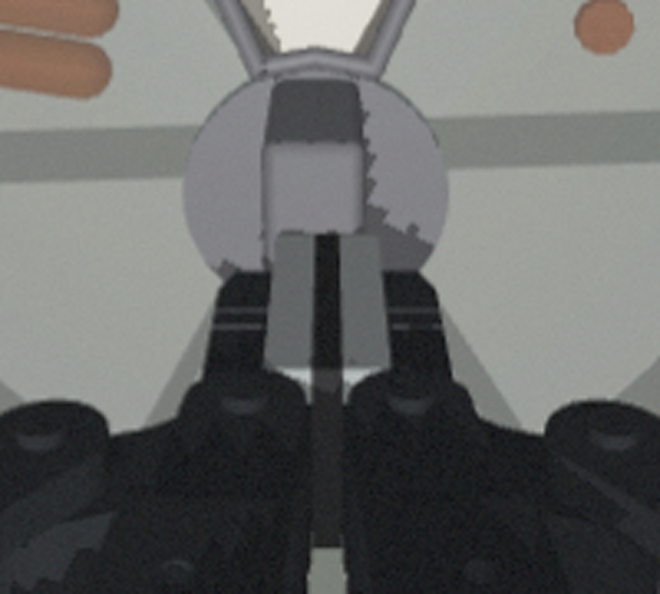

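The bar sits where I measured it; its front edge is at image row 223, as predicted. The pads draw over the bar's top at row 250. Both that and the open-pad spacing (207 px for 85 mm) put the fingertips about 30 mm higher than the stated TCP offset, so they shut just above the bar. I'll open, go lower in small steps while watching the force, and close again.

Request:
{"api": "drive_tool", "payload": {
  "deltas": [
    {"linear": [-1.5, 1, 0], "twist": 0, "claw": 1},
    {"linear": [-1.5, 1, 0], "twist": 0, "claw": 1},
    {"linear": [-1.5, 1, 0], "twist": 0, "claw": 1},
    {"linear": [-1.5, 1, 0], "twist": 0, "claw": 1},
    {"linear": [-1.5, 1, 0], "twist": 0, "claw": 1},
    {"linear": [-1.5, 1, 0], "twist": 0, "claw": 1},
    {"linear": [-1.5, 1, -6], "twist": 0, "claw": 1},
    {"linear": [-1.5, 1, -12], "twist": 0, "claw": 1}
  ]
}}

```text
clock: 4.02
position: [0.5834, 0.1098, 0.0445]
ee_rot: [0.0, 0.978, 0.209, 0.0]
contact_force: [-0.6, -0.5, -0.4]
width: 0.0856
gripper_force: 0.0
```

Request:
{"api": "drive_tool", "payload": {
  "deltas": [
    {"linear": [0, 0, -3], "twist": 0, "claw": 1},
    {"linear": [0, 0, -6], "twist": 0, "claw": 1},
    {"linear": [0, 0, -10], "twist": 0, "claw": 1},
    {"linear": [0, 0, -10], "twist": 0, "claw": 1}
  ]
}}

```text
clock: 4.35
position: [0.5824, 0.1097, 0.0336]
ee_rot: [-0.0, 0.978, 0.209, -0.001]
contact_force: [-0.1, -0.1, -0.7]
width: 0.0854
gripper_force: 0.0
```

Request:
{"api": "drive_tool", "payload": {
  "deltas": [
    {"linear": [0, 0, 0], "twist": 0, "claw": 0},
    {"linear": [0, 0, 0], "twist": 0, "claw": 0},
    {"linear": [0, 0, 0], "twist": 0, "claw": 0},
    {"linear": [0, 0, 0], "twist": 0, "claw": 0},
    {"linear": [0, 0, 0], "twist": 0, "claw": 0},
    {"linear": [0, 0, 0], "twist": 0, "claw": 0},
    {"linear": [0, 0, 0], "twist": 0, "claw": 0}
  ],
  "squeeze": 30
}}

```text
clock: 4.93
position: [0.583, 0.1101, 0.0349]
ee_rot: [-0.0, 0.978, 0.209, 0.0]
contact_force: [-0.6, 1.9, 2.2]
width: 0.0135
gripper_force: 34.0
```

Request:
{"api": "drive_tool", "payload": {
  "deltas": [
    {"linear": [0, 0, 0], "twist": 5, "claw": 0},
    {"linear": [0, 0, 0], "twist": 10, "claw": 0},
    {"linear": [0, 0, 0], "twist": 15, "claw": 0},
    {"linear": [0, 0, 0], "twist": 20, "claw": 0}
  ]
}}

```text
clock: 5.27
position: [0.5832, 0.1099, 0.0349]
ee_rot: [0.0, 0.926, 0.378, 0.0]
contact_force: [-0.2, 0.8, 1.7]
width: 0.0132
gripper_force: 34.0
```

Request:
{"api": "drive_tool", "payload": {
  "deltas": [
    {"linear": [0, 0, 0], "twist": 6, "claw": 0},
    {"linear": [0, 0, 0], "twist": 12, "claw": 0},
    {"linear": [0, 0, 0], "twist": 18, "claw": 0},
    {"linear": [0, 0, 0], "twist": 24, "claw": 0},
    {"linear": [0, 0, 0], "twist": 30, "claw": 0},
    {"linear": [0, 0, 0], "twist": 36, "claw": 0},
    {"linear": [0, 0, 0], "twist": 42, "claw": 0},
    {"linear": [0, 0, 0], "twist": 42, "claw": 0},
    {"linear": [0, 0, 0], "twist": 42, "claw": 0}
  ]
}}

```text
clock: 6.02
position: [0.5838, 0.1096, 0.0349]
ee_rot: [0.001, 0.731, 0.682, 0.001]
contact_force: [1.6, 0.9, 1.5]
width: 0.0132
gripper_force: 33.9
```

```bash
python3 - <<'E'
from h import *
a=grab('wrist','w4.png');s=sensors.get_state();print(s['position'],s['ee_rot'],s['clock'])
cv2.imwrite('pics/c4.png',cv2.resize(a[40:340,80:480],(800,600))[:,:,::-1])
E
```

```text
[0.58383404 0.10962717 0.03496715] [6.39680301e-04 7.31274322e-01 6.82082953e-01 5.49727835e-04] 6.0667
```

View pics/c4.png

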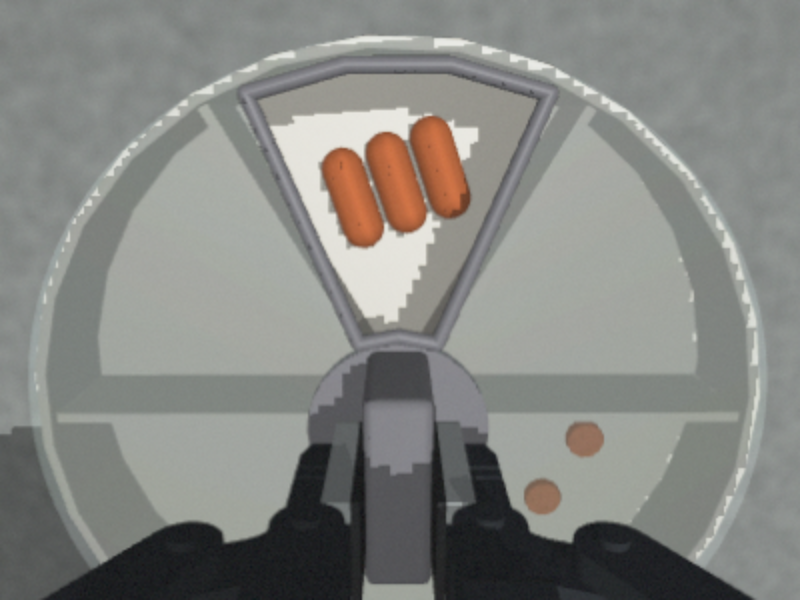

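The opening now lies over the three capsules, and its rim is symmetric between the walls: corners at crop (243,92) and (553,92), walls at (200,108) and (592,108). I'll release and go straight up.

Request:
{"api": "drive_tool", "payload": {
  "deltas": [
    {"linear": [0, 0, 0], "twist": 0, "claw": 1},
    {"linear": [0, 0, 0], "twist": 0, "claw": 1},
    {"linear": [0, 0, 0], "twist": 0, "claw": 1},
    {"linear": [0, 0, 0], "twist": 0, "claw": 1},
    {"linear": [0, 0, 0], "twist": 0, "claw": 1},
    {"linear": [0, 0, 0], "twist": 0, "claw": 1},
    {"linear": [0, 0, 20], "twist": 0, "claw": 1},
    {"linear": [0, 0, 50], "twist": 0, "claw": 1},
    {"linear": [0, 0, 90], "twist": 0, "claw": 1},
    {"linear": [0, 0, 130], "twist": 0, "claw": 1},
    {"linear": [0, -30, 160], "twist": 0, "claw": 1},
    {"linear": [0, -60, 180], "twist": 0, "claw": 1}
  ]
}}

```text
clock: 7.07
position: [0.5844, 0.0505, 0.2186]
ee_rot: [0.002, 0.729, 0.684, 0.002]
contact_force: [0.4, 0.7, 0.1]
width: 0.0851
gripper_force: 0.0
```

Request:
{"api": "drive_tool", "payload": {
  "deltas": [
    {"linear": [0, 0, 0], "twist": 0, "claw": 1},
    {"linear": [0, 0, 0], "twist": 0, "claw": 1}
  ]
}}

```text
clock: 7.23
position: [0.5839, 0.0487, 0.2162]
ee_rot: [0.001, 0.731, 0.682, 0.001]
contact_force: [-0.5, 0.4, -1.5]
width: 0.0853
gripper_force: 0.0
```

```bash
python3 - <<'E'
from h import *
a=grab('wrist','w5.png');print(sensors.get_state()['clock'])
t=grab('top','t5.png');o=cv2.imread('pics/top0.png')[:,:,::-1]
print('bottle diff',np.abs(t[130:260,370:480].astype(int)-o[130:260,370:480]).mean())
cv2.imwrite('pics/c5.png',cv2.resize(a[0:240,120:440],(800,600),interpolation=cv2.INTER_CUBIC)[:,:,::-1])
E
```

```text
7.2833
bottle diff 3.023846153846154
```

View pics/c5.png

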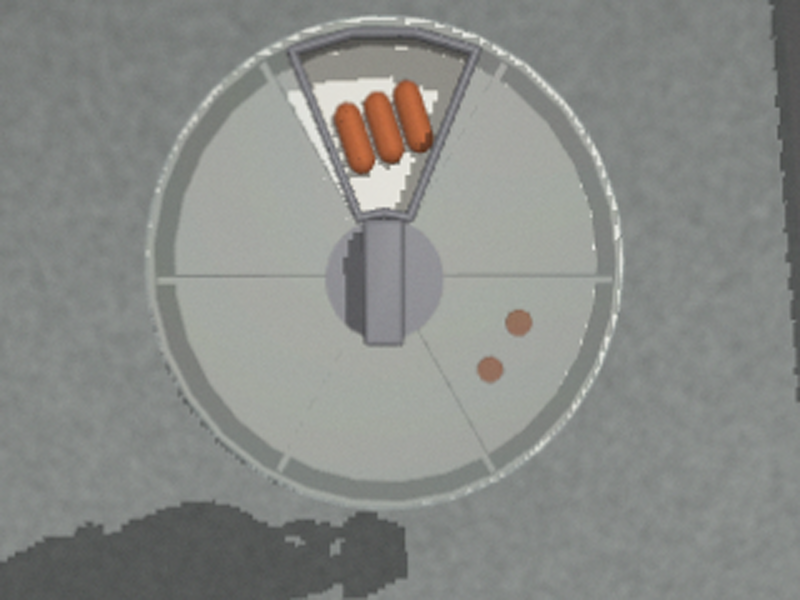

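After release the opening is still centred over the capsules: corners at (291,50) and (478,50), walls at (265,68) and (503,70). The bottle area is unchanged.

```bash
python3 -c "
from rig import manip
print(manip.sign_off())"
```

```text
the job is handed in; nothing more can be done
None
```

The lid is turned about 62° so its opening sits centred over the three capsules; the grip is released, the bottle was not disturbed, and the job was handed in at about 7.3 s.

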